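# Find and mark the high spot of a turntable tray's rim

## Task

The rim of the cupboard turntable is bent outwards at one place: turn the tray slowly by its knob past the sprung pointer, feel where the rim presses on it hardest, and stop and leave the tray there with that high spot against the pointer. Then push the drying clip fully down onto the rim, upright and right at the pointer, to mark the spot. Do not overload the pointer, do not force the clip, and leave the other things on the board where they are.

Things in the scene. Friction and masses are not known exactly. Their poses are not given: they have to be found in the camera images.
- tray: round aluminium tray that turns freely, without stops, about a vertical axis on the turntable's fixed foot. Origin on the axis at the tray's underside, 24 mm above the board; z up, x pointing from the axis to the knob. The stiff bearing keeps the tray where it is left: turning it takes about 3 N at the knob, and up to about 13 N while the bend rubs on the pointer
- rim_top (a point): point on the tray's axis level with the top of its upstanding rim (62 mm above the board). The rim is 3.5 mm thick, 115 mm in outer radius; over 70 degrees of its round it is bent smoothly outwards, to 120 mm at the high spot in the middle of the bend. Where the bend lies from the knob differs each time and is not given: it has to be felt
- knob_center (a point): centre, half-way up (69 mm above the board), of the turning knob: an upright black plastic grip 22 mm in diameter, from 34 to 104 mm above the board, which revolves freely on its stud 66 mm from the tray's axis
- gauge: the gauge, fixed to the board beside the tray: a dark steel block 75 x 60 x 20 mm with a level steel barrel on it (43 mm high; its thumbscrew reaches 57 mm), from which a sprung pointer sticks out. Origin under the block; its -x axis points along the pointer straight at the tray's axis
- pointer_tip (a point): where the pointer's round nose (6 mm thick) stands while nothing touches it: 34 mm above the board, 1 mm clear of the rim where that is not bent, and lower than the feet of a clip on the rim. The bend pushes it back against its spring, by 3 to 4 mm: it presses with about 8 N at the high spot, less on either side, and not at all off the bend
- clip_center (a point): centre, half-way up, of the one-piece push-on drying clip: loose, white ribbed plastic, standing on its two legs, 58 mm tall, 20 mm wide along its y, 16.5 mm thick along its x (z up; a half turn about z makes no difference). Its lower 16 mm is a slot between the legs, 6.5 mm wide along x, with a flared mouth; grip the solid head near its top
- clip_slot (a point): middle of the closed upper end of the clip's slot, 16 mm above its feet, 13 mm below clip_center. It rests on the rim's top when the clip is fully on, the slot running along the rim and the clip's x axis pointing to the tray's axis
- opener: chrome bottle opener lying flat, 128 mm long, 36 mm wide, 5 mm thick; not to be disturbed
- dish: small green ceramic dish, 110 mm across, 38 mm high; not to be disturbed
- dispenser: stainless steel pump dispenser, 68 mm in diameter, 172 mm high; not to be disturbed
- mug: white mug, 80 mm across, 88 mm high; not to be disturbed
- spice_jar: glass jar with a steel lid, 48 mm across, 85 mm high; not to be disturbed
- spoon: wooden-handled spoon lying flat, 160 mm long; not to be disturbed
Mind the look-alikes: they are no part of the job. What is meant by the part that bears clip_center is not black, turquoise or yellow, and is the smaller of those in its own colour.

How it is judged:
On the way, in this order (a step that is already met when the one before it is completed fails the run):
1. the tray has been let go and stands still with its high spot pressing on the pointer (contact force between gauge and tray above 6.6 N and angular speed of tray below 0.05 rad/s and contact force between the fingers and tray below 0.3 N), for 0.3 s.
2. the clip is fully down on the rim at the pointer (height (world z) of clip_slot between 0.058 and 0.065 m and horizontal distance between clip_slot and pointer_tip below 0.012 m), for 0.2 s.
At the end, for the whole second after the job is handed in: tray at rest, its high spot pressing on the pointer with over 6.6 N of about 8 (within about 7 degrees of the top of the bend); clip released, at rest, within 17 degrees of upright on the rim, its slot's top within 3 mm of the rim's top and within 12 mm of the pointer's tip seen from above (all of step 2 and contact force between gauge and tray above 6.6 N and angular speed of tray below 0.05 rad/s and angle between clip_slot's own z axis and vertical below 0.3 rad and linear speed of clip below 0.02 m/s); the robot touches nothing.
It fails at once if the tray is spun fast (over 2.5 rad/s) (angular speed of tray above 2.5 rad/s).
It fails at once if the gauge or its pointer is loaded with more than 20 N (contact force between gauge and anything else above 20 N).
It fails at once if the clip is forced onto the tray with more than 20 N (contact force between clip and tray above 20 N).
It fails at once if a bystander is moved by more than 20 mm (distance of any of opener, dish, dispenser, mug, spice_jar, spoon from where it was at the start of the episode above 0.02 m).
It also fails if it takes over 72 s, if anything falls off the work surface, if the arm or the gripper's body presses on something with over 40 N, if the wrist force passes 120 N, or if a joint passes its speed limit or range.

## Robot

A 6-joint arm with a two-finger parallel gripper is mounted at the origin on the work surface. World frame = base frame: x ahead of the robot, y to its left, z up, the work surface at z = 0. Lengths are in m, angles in rad, forces in N, time in s.
With the tool pointing down it reaches from about 0.275 to 1 m from the base axis. Payload 8.4 kg.
Tool frame: the origin (TCP) lies on the centre line of the jaws, within the pads' length; the fingertips stand 17 mm ahead of it and the grasp point (between the pads) lies 2 mm behind it (bot.tcp_to_tips is the y of the fingertips in the tool frame, in m); y points along the fingers, z is the direction in which the jaws open and shut, and the axes are right-handed (so a half turn about y gives the same grasp; the last joint's range is limited). The gripper opens to 85 mm and grips with 20 to 120 N. Pads are 22 mm wide; open, the fingers measure 114 mm over their backs; the gripper's body (76 mm by 85 mm) begins 54 mm behind the grasp point. The pads swing forward as they close: fully open they stand 13 mm farther back than shut.
Start: joints at [-1.151, 0.353, 1.633, -0, 1.155, -0.002], TCP at [0.256, -0.57, 0.248] pointing down, gripper open.
Joint ranges: [-2.63, 2.63], [-0.92, 2.1], [0.06, 2.66], [-1.3, 4.44], [0, 2.69], [-3.02, 3.02]. Speed limits (rad/s): [2.22, 2.22, 2.79, 3.14, 3.14, 3.14].

## Interface

Orientations are given as a unit quaternion [x, y, z, w].
In Python, from workcell import bot, hand, kinematics, get_obs, vision, hand_in gives the robot as it stands. The module is installed in compiled form; this text tells all that it offers. Calls block until the motion is done:
- bot.reach(position, orientation): joint-space move of the TCP to a pose.
- bot.servo_line(position, ori=None, velocity=0.15): straight line of the TCP; ori=None keeps the orientation; velocity is the mean speed in m/s.
- bot.goto_joints(angles): joint-space move.
- hand.move_gripper(opening, strength=None): finger opening in m; strength is the grip in N (None keeps the last); returns when the fingers have stopped.
- bot.dwell(seconds).
- kinematics.solve_ik(position, orientation): joint angles nearest the present ones, or None.
- get_obs(): the state.
- vision.read_camera(name): name is "scene" or "top" or "wrist"; returns a dict with "frame" (420x560x3 uint8, red, green, blue), "intrinsics" (3x3 intrinsics, pixels), "view" (4x4, takes a point from world to camera coordinates). Camera axes: x right, y down, z forward; pixel columns grow to the right and rows downward; lengths in m; the calibration is good to about 2 mm. A picture is of the moment at which its call begins. There is no depth.
A pose or a line that the arm cannot do raises bot.IKError and nothing moves.
- hand_in(): hands the job in, once; it reports no verdict.
The state is a dict: "time_s": time; "joint_pos": joint angles; "joint_vel": joint speeds; "joint_efforts": joint torques, N m; "position": TCP position; "orientation": TCP orientation; "wrist_force": force on the tool from outside, world axes, zero at the start; "ft_torque": the same for the moment, N m; "gripper_width": finger opening in m.
Only numpy, scipy, OpenCV 4.12 (cv2) and the standard library are available. Lean on these libraries where they do the work, as an engineer would, in place of code of your own. Each camera call takes 0.05 s, during which the arm holds its last target.

## Working session

There is one attempt and no reset: what is moved stays moved. The work goes in short steps, each a Python script; the robot and the scene stay as the last script left them, time stands still between calls to the robot, and variables do not carry over. Pictures are saved under pics/ and viewed, and the job is handed in when it is done.

```bash
mkdir -p pics; python3 - <<'E'
from workcell import bot, hand, kinematics, get_obs, vision
import cv2
for n in("scene","top","wrist"):
    r=vision.read_camera(n); cv2.imwrite(f"pics/{n}0.png",r["frame"][:,:,::-1]); print(n,r["intrinsics"].tolist(),r["view"].round(4).tolist())
print(get_obs())
E
```

```text
scene [[413.1882580371707, 0.0, 277.5639573665952], [0.0, 413.1882580371707, 206.8941726692197], [0.0, 0.0, 1.0]] [[0.6263, 0.7795, -0.0101, -0.3378], [0.5311, -0.4361, -0.7265, -0.2406], [-0.5707, 0.4497, -0.6871, 1.3879], [0.0, 0.0, 0.0, 1.0]]
top [[440.74251086261387, 0.0, 276.50704508491697], [0.0, 440.74251086261387, 207.2070912808789], [0.0, 0.0, 1.0]] [[0.015, -0.9998, -0.0148, -0.0088], [-0.9931, -0.0132, -0.1163, 0.5426], [0.1161, 0.0164, -0.9931, 1.2961], [0.0, 0.0, 0.0, 1.0]]
wrist [[306.1704742533185, 0.0, 281.66939184941805], [0.0, 306.1704742533185, 213.77673146356398], [0.0, 0.0, 1.0]] [[0.4103, -0.9119, -0.0023, -0.6248], [-0.865, -0.39, 0.3157, -0.0416], [-0.2888, -0.1275, -0.9489, 0.3803], [0.0, 0.0, 0.0, 1.0]]
{'time_s': 0.15, 'joint_pos': array([-1.15143428e+00,  3.53486119e-01,  1.63393254e+00,  2.93160493e-05,
        1.15514045e+00, -2.39560225e-03]), 'joint_vel': array([ 0.00082497, -0.0019313 , -0.00154174,  0.00023493,  0.00179025,
       -0.0010042 ]), 'joint_efforts': array([-8.65279458e-05, -6.05637145e+01, -3.42337489e+01,  2.03385758e-05,
        6.17495898e-03,  1.75763932e-05]), 'position': array([ 0.25573766, -0.56994497,  0.24774911]), 'orientation': array([-0.14806846,  0.69177954, -0.69110702,  0.14794556]), 'wrist_force': array([-0.1493518 , -0.243911  , -0.04210068]), 'ft_torque': array([0.01870558, 0.01806216, 0.03475009]), 'gripper_width': 0.08522369370166717}
```

View pics/top0.png

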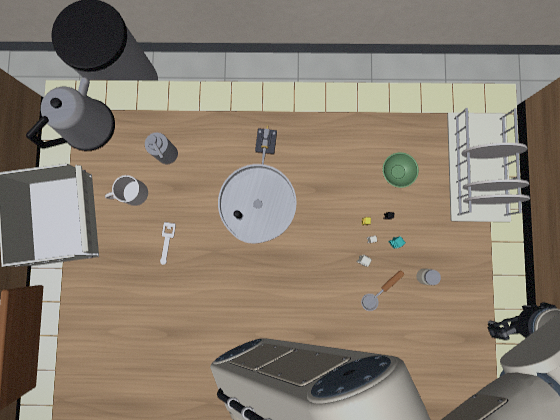

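View pics/scene0.png

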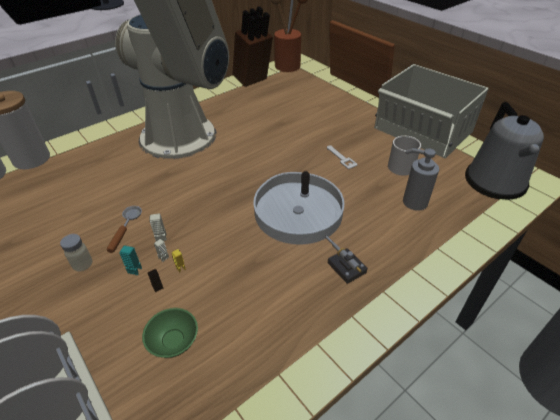

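View pics/wrist0.png

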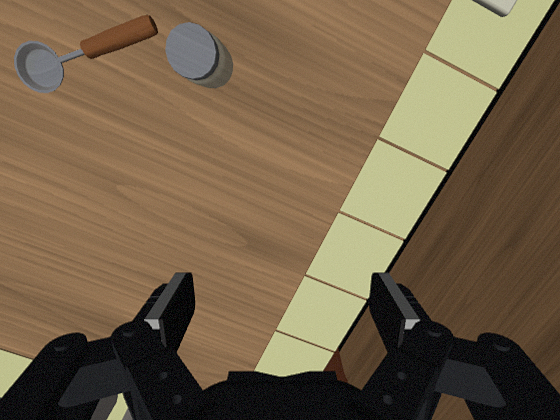

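The top view shows the tray at (257,204) with its knob at (238,214) and the gauge at (266,140). There are five clip-like parts: yellow (367,221), black (389,215), turquoise (397,242), white (373,239) and white (365,261). In the scene view the two whites are at (161,249) and (157,225). Next I'll enlarge those and measure.

```bash
cat > h.py <<'E'
import numpy as np, cv2
from workcell import bot, hand, kinematics, get_obs, vision
def cast(r,u,v,z):
    K=r["intrinsics"];V=r["view"];d=V[:3,:3].T@np.linalg.inv(K)@np.array([u,v,1.]);c=-V[:3,:3].T@V[:3,3]
    return c+d*(z-c[2])/d[2]
def proj(r,p):
    q=r["view"][:3,:3]@np.asarray(p)+r["view"][:3,3];q=r["intrinsics"]@q;return q[:2]/q[2]
def tri(obs):
    A=np.zeros((3,3));b=np.zeros(3)
    for r,u,v in obs:
        V=r["view"];c=-V[:3,:3].T@V[:3,3];d=V[:3,:3].T@np.linalg.inv(r["intrinsics"])@np.array([u,v,1.]);d/=np.linalg.norm(d)
        P=np.eye(3)-np.outer(d,d);A+=P;b+=P@c
    return np.linalg.solve(A,b)
E
python3 - <<'E'
from h import *
T=vision.read_camera("top");S=vision.read_camera("scene")
a=cv2.resize(T["frame"][195:295,345:445],None,fx=4,fy=4,interpolation=2)
b=cv2.resize(S["frame"][200:300,110:210],None,fx=4,fy=4,interpolation=2)
cv2.imwrite("pics/crop1.png",np.hstack([a,b])[:,:,::-1])
a=cv2.resize(T["frame"][115:255,205:310],None,fx=4,fy=4,interpolation=2)
cv2.imwrite("pics/crop2.png",a[:,:,::-1])
for n,t,s in(("wA",(373,239),(161,249)),("wB",(365,261),(157,225))):
    print(n,tri([(T,*t),(S,*s)]).round(3))
E
```

```text
wA [ 0.452 -0.287  0.034]
wB [ 0.387 -0.261  0.047]
```

View pics/crop1.png

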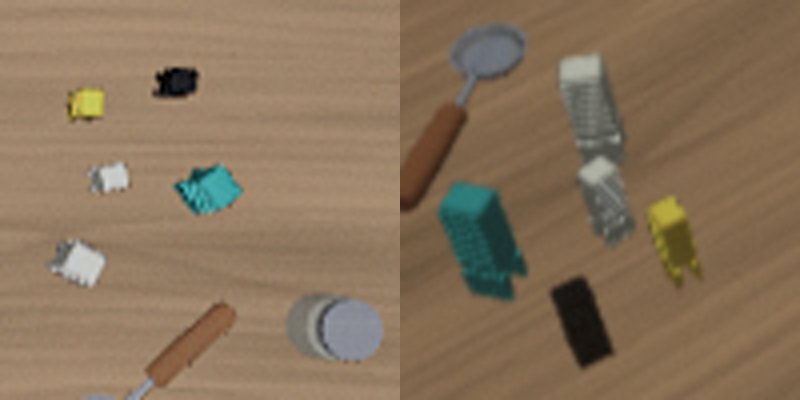

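View pics/crop2.png

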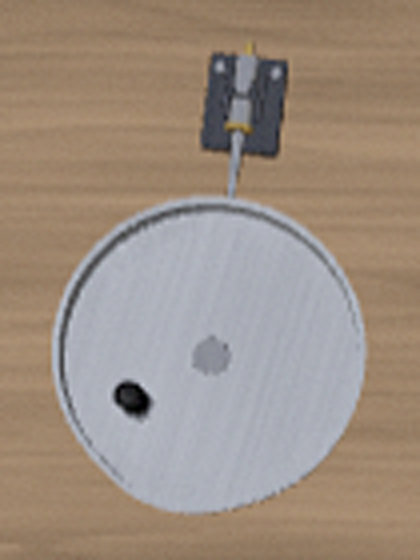

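The enlarged crop confirms it. The white part at top (373,239) / scene (161,249) is clearly smaller than the other white at (365,261) / (157,225), and triangulation gives heights that fit. The smaller white is the clip. Next I'll measure the tray contour.

```bash
python3 - <<'E'
from h import *
T=vision.read_camera("top");S=vision.read_camera("scene")
f=T["frame"];hsv=cv2.cvtColor(f,cv2.COLOR_RGB2HSV)
m=((hsv[...,1]<60)).astype(np.uint8)*255
w=np.zeros_like(m);cv2.circle(w,(257,204),55,255,-1);m&=w
m=cv2.morphologyEx(m,cv2.MORPH_OPEN,np.ones((5,5)))
c=max(cv2.findContours(m,0,1)[0],key=cv2.contourArea)[:,0]
P=np.array([cast(T,u,v,.062)[:2] for u,v in c])
from scipy.optimize import least_squares
g=lambda p:np.hypot(*(P-p[:2]).T)-p[2]
s=least_squares(g,[.55,0,.115],loss="soft_l1",f_scale=.001)
print("axis",s.x)
d=P-s.x[:2];a=np.degrees(np.arctan2(d[:,1],d[:,0]));r=np.hypot(*d.T)
for k in range(-180,180,15):
    q=(a>=k)&(a<k+15)
    if q.any():print(k,(r[q].mean()*1000).round(1),end="; ")
C=s.x[:2]
# knob
m=((hsv[...,2]<60)).astype(np.uint8)*255
n,l,st,ce=cv2.connectedComponentsWithStats(m)
for i in range(1,n):
    if 15<st[i,4]<900 and 100<ce[i][1]<290 and 190<ce[i][0]<320: print("dark",st[i],ce[i],cast(T,*ce[i],.02),cast(T,*ce[i],.1))
print("tip", cast(T,205+233/4,115+192/4,.034),"block", cast(T,205+244/4,115+104/4,.02))
E
```

```text
axis [0.55219634 0.05736597 0.11600023]
-180 116.7; -165 115.3; -150 115.8; -135 115.9; -120 114.5; -105 115.5; -90 115.5; -75 115.3; -60 115.5; -45 116.7; -30 117.6; -15 116.6; 0 116.5; 15 116.1; 30 116.4; 45 116.1; 60 115.6; 75 115.0; 90 114.4; 105 114.9; 120 115.4; 135 116.9; 150 119.2; 165 119.4; dark [234 211   8   8  46] [237.69565217 214.15217391] [0.52120076 0.11663211 0.02      ] [0.51322301 0.10823771 0.1       ]
tip [0.67729435 0.04122859 0.034     ] block [0.74980892 0.03468138 0.02      ]
```

The contour fits a rim radius of 115–116 mm, with a bulge of about 4 mm near 160° world. The knob is at about 127° and r=64 mm, which matches the stated 66. The pointer direction is about -7°, so the tray needs to turn about 170°. I'll take wrist close-ups of the clip and then the tray.

```bash
cat >> h.py <<'E'
from scipy.spatial.transform import Rotation as Ro
def down(a):
    y=np.array([0,0,-1.]);z=np.array([np.cos(a),np.sin(a),0]);x=np.cross(y,z)
    return Ro.from_matrix(np.column_stack([x,y,z])).as_quat()
E
python3 - <<'E'
from h import *
o=get_obs();R=Ro.from_quat(o["orientation"]).as_matrix();print(R.round(2).tolist())
W=vision.read_camera("wrist");V=W["view"];c=-V[:3,:3].T@V[:3,3];print("cam in tool",R.T@(c-o["position"]),"fwd",R.T@V[2,:3])
for a in (48,-132):
  for p in((.513,.108,.16),(.601,.013,.16)):
    print(a,p,kinematics.solve_ik(p,down(np.radians(a))))
# view of clip: camera 0.2 above clip
a0=np.arctan2(R[1,2],R[0,2]);print(np.degrees(a0))
bot.reach([.40,-.32,.22],down(a0))
W=vision.read_camera("wrist");cv2.imwrite("pics/w1.png",W["frame"][:,:,::-1]);np.savez("w1.npz",**W)
print(proj(W,(.452,-.287,.034)),get_obs()["time_s"])
E
```

```text
[[-0.91, -0.0, 0.41], [-0.41, 0.0, -0.91], [0.0, -1.0, -0.0]]
cam in tool [-0.08118535 -0.12492606  0.00087275] fwd [ 3.15686092e-01  9.48863431e-01 -6.92725748e-04]
48 (0.513, 0.108, 0.16) [ 2.04634966e-01  3.04875566e-01  1.92852819e+00 -4.44089210e-16
  9.08188901e-01 -6.33123075e-01]
48 (0.601, 0.013, 0.16) [ 1.91319839e-02  4.12014753e-01  1.76272009e+00 -4.44089210e-16
  9.66857807e-01 -8.18626057e-01]
-132 (0.513, 0.108, 0.16) [ 2.04634966e-01  3.04875566e-01  1.92852819e+00 -4.44089210e-16
  9.08188901e-01  2.50846958e+00]
-132 (0.601, 0.013, 0.16) [ 1.91319839e-02  4.12014753e-01  1.76272009e+00 -4.44089210e-16
  9.66857807e-01  2.32296660e+00]
-65.8327595950481
[271.01414946 133.24062508] 1.5667
```

View pics/w1.png

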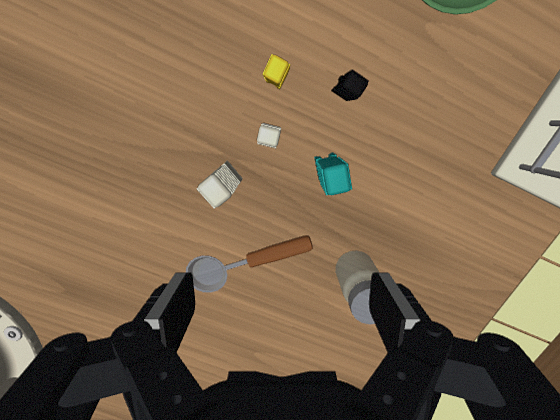

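The wrist view shows the small white clip at (269,135), the big white at (218,186), yellow at (276,70) and turquoise at (333,175). I'll measure the clip's top face and fetch a view of the tray.

```bash
python3 - <<'E'
from h import *
W=dict(np.load("w1.npz"));f=W["frame"]
hsv=cv2.cvtColor(f,cv2.COLOR_RGB2HSV)
m=((hsv[...,1]<40)&(hsv[...,2]>120)).astype(np.uint8)*255
n,l,st,ce=cv2.connectedComponentsWithStats(m)
for i in range(1,n):
    if abs(ce[i][0]-269)<20 and abs(ce[i][1]-135)<20 and st[i,4]>50:
        P=np.array([cast(W,u,v,.058)[:2] for v,u in zip(*np.where(l==i))])*1000
        q=cv2.minAreaRect(P.astype(np.float32));print(ce[i],q);b=cv2.boxPoints(q);print(b)
cv2.imwrite("pics/w1c.png",cv2.resize(f[100:220,190:370],None,fx=4,fy=4,interpolation=2)[:,:,::-1])
a=np.radians(48)
bot.reach([.50,.02,.40],down(a))
W=vision.read_camera("wrist");cv2.imwrite("pics/w2.png",W["frame"][:,:,::-1]);np.savez("w2.npz",**W)
print(get_obs()["time_s"])
E
```

```text
[268.13064133 135.09738717] ((451.2184753417969, -285.2837219238281), (18.771318435668945, 18.817058563232422), 10.38475227355957)
[[ 440.29062 -277.72113]
 [ 443.68253 -296.22998]
 [ 462.14633 -292.8463 ]
 [ 458.75443 -274.33746]]
3.0917
```

View pics/w1c.png

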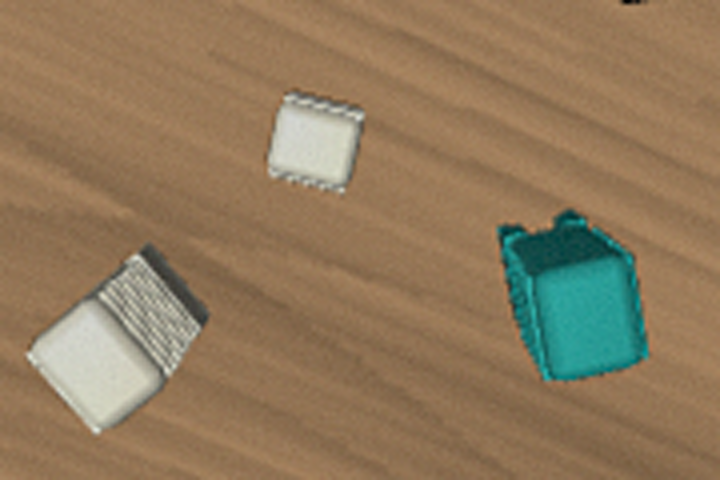

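View pics/w2.png

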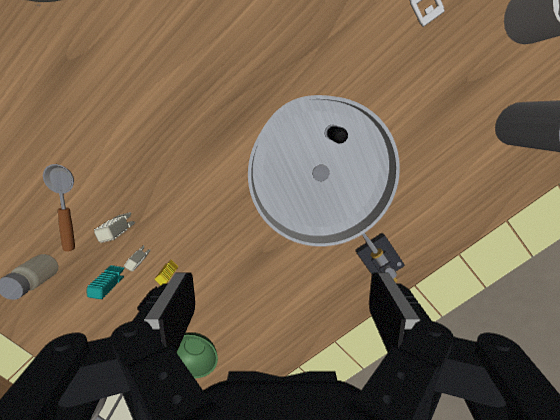

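In the crop, the clip's ribbed thin faces (±x) are at its upper and lower image edges, so its x axis lies at about +10° world. The centre is (0.451,-0.285). In the new wrist view the tray hub is at (320,173), the knob at (337,134) and the gauge at (380,256). Next I'll refine the axis and gauge direction from this view.

```bash
python3 - <<'E'
from h import *
from scipy.optimize import least_squares
W=dict(np.load("w2.npz"));f=W["frame"];hsv=cv2.cvtColor(f,cv2.COLOR_RGB2HSV)
m=((hsv[...,1]<60)).astype(np.uint8)*255
w=np.zeros_like(m);cv2.circle(w,(322,170),90,255,-1);m&=w
m=cv2.morphologyEx(m,cv2.MORPH_OPEN,np.ones((9,9)))
c=max(cv2.findContours(m,0,1)[0],key=cv2.contourArea)[:,0]
P=np.array([cast(W,u,v,.062)[:2] for u,v in c])
g=lambda p:np.hypot(*(P-p[:2]).T)-p[2]
s=least_squares(g,[.55,0.05,.115],loss="soft_l1",f_scale=.001);C=s.x[:2];print("axis",s.x)
d=P-C;a=np.degrees(np.arctan2(d[:,1],d[:,0]));r=np.hypot(*d.T)
for k in range(-180,180,15):
    q=(a>=k)&(a<k+15)
    if q.any():print(k,(r[q].mean()*1000).round(1),end="; ")
k=((hsv[...,2]<60)).astype(np.uint8)*255
n,l,st,ce=cv2.connectedComponentsWithStats(k)
for i in range(1,n):
    if st[i,4]>40 and 90<ce[i][1]<290 and 240<ce[i][0]<410: print("\ndark",st[i],ce[i],cast(W,*ce[i],.02),cast(W,*ce[i],.1))
b=f[80:290,240:420];cv2.imwrite("pics/w2c.png",cv2.resize(b,None,fx=3.2,fy=2.8,interpolation=2)[:,:,::-1])
W1=dict(np.load("w1.npz"))
for n,u,v,z in(("yellow",276,68,.05),("turq",334,172,.07),("big",215,188,.08),("black",350,85,.05)):print(n,cast(W1,u,v,z).round(3))
E
```

```text
axis [0.55155603 0.05739702 0.11550538]
-180 115.9; -165 114.8; -150 114.8; -135 115.0; -120 115.3; -105 115.4; -90 115.6; -75 115.7; -60 115.6; -45 115.1; -30 116.1; -15 116.2; 0 115.8; 15 115.8; 30 115.5; 45 115.3; 60 115.1; 75 115.2; 90 115.1; 105 114.9; 120 114.8; 135 116.4; 150 118.8; 165 118.7; 
dark [327 126  21  17 269] [337.00371747 133.98884758] [0.52406528 0.11636009 0.02      ] [0.51070676 0.10947355 0.1       ]

dark [371 233  14  16  75] [377.30666667 238.97333333] [0.71418144 0.05569751 0.02      ] [0.67067053 0.05843204 0.1       ]
yellow [ 0.506 -0.269  0.05 ]
turq [ 0.447 -0.353  0.07 ]
big [ 0.392 -0.261  0.08 ]
black [ 0.52  -0.335  0.05 ]
```

View pics/w2c.png

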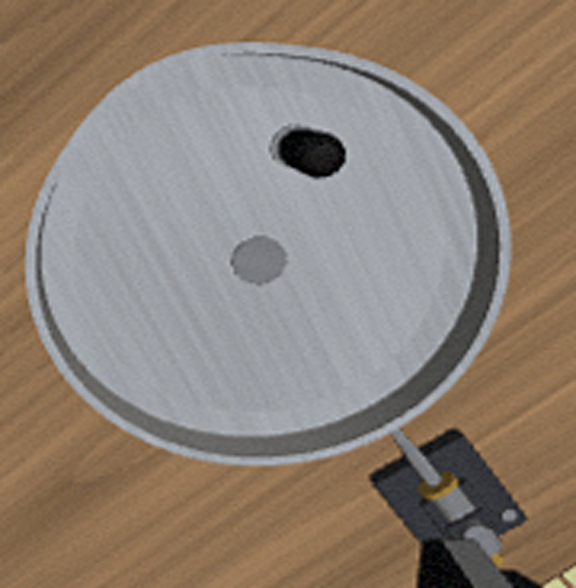

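Both views agree: axis (0.552,0.057), knob r≈65–66 mm at 123.5°, bend near 165°, pointer direction -6.5°. I expect the high spot at the pointer with the knob at about -48°. Now I'll grip the knob.

```bash
cat >> h.py <<'E'
C=np.array([.5518,.0574]);RK=.066;QK=down(np.radians(45))
def kp(deg,z=.090): return [C[0]+RK*np.cos(np.radians(deg)),C[1]+RK*np.sin(np.radians(deg)),z]
E
python3 - <<'E'
from h import *
hand.move_gripper(.05)
bot.reach(kp(123.5,.16),QK)
bot.servo_line(kp(123.5),velocity=.1)
f0=get_obs()["wrist_force"]
hand.move_gripper(.015,strength=40)
o=get_obs();print(o["gripper_width"],f0,o["wrist_force"],o["time_s"])
W=vision.read_camera("wrist");cv2.imwrite("pics/w3.png",W["frame"][:,:,::-1])
E
```

```text
0.020780770396441012 [-0.00908535 -0.14606631  0.72723618] [-0.27155763 -1.5699765   4.26765096] 5.75
```

View pics/w3.png

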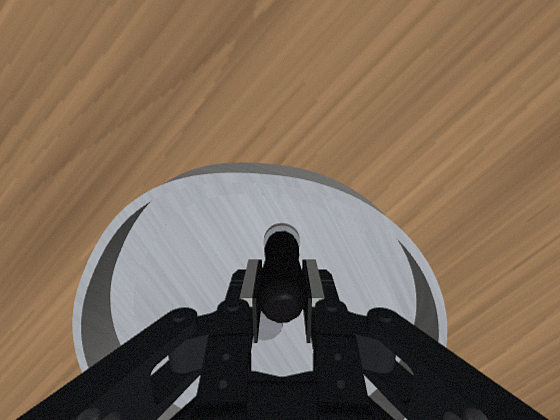

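The knob is held squarely between the pads at about (283,285), and the opening of 21 mm fits the 22 mm knob. I'll sweep clockwise, watching the forces.

```bash
python3 - <<'E'
from h import *
def rec(t):
    o=get_obs();f=o["wrist_force"];p=o["position"][:2]-C;r=np.hypot(*p);a=np.degrees(np.arctan2(p[1],p[0]));u=p/r;tg=np.array([-u[1],u[0]])
    return [t,round(a,1),round(f[:2]@tg,1),round(f[:2]@u,1),round(f[2],1)]
L=[]
for t in np.arange(117.5,-13,-6):
    bot.servo_line(kp(t),velocity=.045); L.append(rec(t))
    if abs(L[-1][2])>25 or abs(L[-1][3])>40: print("STOP");break
print(*L,get_obs()["time_s"],sep="\n")
E
```

```text
[np.float64(117.5), np.float64(116.8), np.float64(0.5), np.float64(-0.4), np.float64(6.1)]
[np.float64(111.5), np.float64(110.7), np.float64(-0.1), np.float64(-0.6), np.float64(6.3)]
[np.float64(105.5), np.float64(104.8), np.float64(0.3), np.float64(-1.9), np.float64(6.4)]
[np.float64(99.5), np.float64(98.8), np.float64(-0.0), np.float64(-1.1), np.float64(6.8)]
[np.float64(93.5), np.float64(92.9), np.float64(0.7), np.float64(-1.8), np.float64(6.8)]
[np.float64(87.5), np.float64(86.9), np.float64(0.2), np.float64(-2.3), np.float64(6.5)]
[np.float64(81.5), np.float64(80.9), np.float64(-0.4), np.float64(-2.0), np.float64(6.5)]
[np.float64(75.5), np.float64(75.0), np.float64(-0.4), np.float64(-2.1), np.float64(8.1)]
[np.float64(69.5), np.float64(69.0), np.float64(-0.1), np.float64(-1.7), np.float64(6.7)]
[np.float64(63.5), np.float64(63.0), np.float64(0.2), np.float64(-1.0), np.float64(7.7)]
[np.float64(57.5), np.float64(57.1), np.float64(-0.3), np.float64(-1.3), np.float64(7.4)]
[np.float64(51.5), np.float64(51.1), np.float64(-0.1), np.float64(-2.0), np.float64(7.6)]
[np.float64(45.5), 
[... 179 characters left out ...]
np.float64(33.2), np.float64(-0.7), np.float64(-1.2), np.float64(7.4)]
[np.float64(27.5), np.float64(27.3), np.float64(-0.6), np.float64(-1.7), np.float64(6.6)]
[np.float64(21.5), np.float64(21.3), np.float64(-0.5), np.float64(-0.9), np.float64(6.6)]
[np.float64(15.5), np.float64(15.4), np.float64(-0.9), np.float64(-1.6), np.float64(6.3)]
[np.float64(9.5), np.float64(9.4), np.float64(-0.6), np.float64(-1.3), np.float64(7.0)]
[np.float64(3.5), np.float64(3.4), np.float64(-1.2), np.float64(-1.9), np.float64(7.1)]
[np.float64(-2.5), np.float64(-2.5), np.float64(0.0), np.float64(-1.2), np.float64(6.4)]
[np.float64(-8.5), np.float64(-8.4), np.float64(-0.0), np.float64(-1.0), np.float64(6.6)]
12.4
```

```bash
cat >> h.py <<'E'
def rec(t):
    o=get_obs();f=o["wrist_force"];p=o["position"][:2]-C;r=np.hypot(*p);a=np.degrees(np.arctan2(p[1],p[0]));u=p/r;tg=np.array([-u[1],u[0]])
    return [float(round(x,1)) for x in (t,a,f[:2]@tg,f[:2]@u,f[2],100*np.abs(o["joint_vel"]).max())]
E
python3 - <<'E'
from h import *
L=[]
for t in np.arange(-11.5,-90,-3):
    bot.servo_line(kp(t),velocity=.04); L.append(rec(t))
    if abs(L[-1][2])>25 or abs(L[-1][3])>40: print("STOP");break
print(*L,get_obs()["time_s"],sep="\n")
E
```

```text
[-11.5, -11.3, 1.4, -0.5, 5.8, 0.3]
[-14.5, -14.2, -0.1, 0.2, 5.7, 0.3]
[-17.5, -17.1, 1.1, -1.5, 6.2, 0.3]
[-20.5, -20.1, 0.9, -0.7, 7.1, 0.2]
[-23.5, -23.1, 1.6, -1.1, 5.7, 0.3]
[-26.5, -26.1, 1.4, -0.9, 5.3, 0.2]
[-29.5, -29.2, -0.0, -0.0, 6.5, 0.2]
[-32.5, -31.9, 1.8, -1.3, 6.7, 0.3]
[-35.5, -34.6, 3.4, -1.4, 4.8, 0.5]
[-38.5, -37.4, 4.2, -0.8, 5.7, 0.5]
[-41.5, -40.4, 2.6, -1.0, 5.5, 0.7]
[-44.5, -42.9, 6.8, -1.8, 3.2, 0.6]
[-47.5, -45.7, 7.4, -2.2, 4.2, 0.6]
[-50.5, -48.7, 6.8, -1.9, 3.1, 0.5]
[-53.5, -51.7, 6.4, -2.0, 2.6, 0.5]
[-56.5, -54.9, 4.8, -1.7, 3.5, 0.6]
[-59.5, -58.4, 3.9, -1.2, 5.3, 0.3]
[-62.5, -62.1, -0.4, 0.4, 7.5, 0.2]
[-65.5, -64.9, 1.9, -0.1, 7.4, 0.2]
[-68.5, -67.8, 1.5, 0.1, 5.8, 0.3]
[-71.5, -70.9, 1.2, -0.4, 7.5, 0.3]
[-74.5, -73.9, 1.2, -0.6, 8.5, 0.1]
[-77.5, -76.9, 1.7, -0.4, 8.9, 0.2]
[-80.5, -80.0, 2.0, -1.1, 8.5, 0.2]
[-83.5, -83.0, 1.3, -0.7, 9.8, 0.1]
[-86.5, -85.9, 1.6, -1.1, 9.2, 0.3]
[-89.5, -88.9, 0.9, -0.5, 9.9, 0.3]
19.15
```

The bump is clear between about -32° and -60° true angle. I'll sweep back to cancel the slope and friction bias.

```bash
python3 - <<'E'
from h import *
bot.servo_line(kp(-77),velocity=.04);bot.servo_line(kp(-68),velocity=.04)
L=[]
for t in np.arange(-65.5,-20,3):
    bot.servo_line(kp(t),velocity=.04); L.append(rec(t))
    if abs(L[-1][2])>25 or abs(L[-1][3])>40: print("STOP");break
print(*L,get_obs()["time_s"],sep="\n")
E
```

```text
[-65.5, -65.6, -1.1, 0.3, 11.4, 0.2]
[-62.5, -62.6, -1.7, -0.1, 11.5, 0.2]
[-59.5, -59.9, -2.6, 0.2, 12.5, 0.4]
[-56.5, -57.0, -2.1, 0.9, 12.3, 0.6]
[-53.5, -54.2, -3.1, 0.5, 12.5, 0.6]
[-50.5, -51.8, -6.4, 1.5, 15.5, 0.6]
[-47.5, -49.0, -7.7, 1.1, 14.9, 0.6]
[-44.5, -46.0, -8.0, 2.1, 15.0, 0.7]
[-41.5, -42.8, -6.5, 1.3, 13.4, 0.5]
[-38.5, -39.6, -5.3, 1.4, 12.8, 0.2]
[-35.5, -36.3, -5.1, 1.2, 12.5, 0.4]
[-32.5, -32.5, 1.6, -0.7, 10.1, 0.5]
[-29.5, -29.4, 1.9, 0.3, 9.6, 0.4]
[-26.5, -26.5, 0.0, -0.2, 9.7, 0.1]
[-23.5, -23.7, -0.8, 0.5, 10.5, 0.2]
[-20.5, -20.7, -0.9, 0.2, 10.5, 0.3]
24.0667
```

The forward and backward sweeps centre at -46.9° and -46.5°, and vision gave -47.5°. I'll stop at -46.9°, relieve the load and release.

```bash
python3 - <<'E'
from h import *
for t in(-24,-28,-32,-36,-40,-44,-47,-48.7): bot.servo_line(kp(t),velocity=.035)
print(rec(t))
bot.servo_line(kp(-47.6),velocity=.02);print(rec(0))
hand.move_gripper(.05);bot.dwell(.6);print(rec(0))
p=kp(-47.2,.16);bot.servo_line(p,velocity=.12)
q=get_obs()["position"]
# wrist look back with camera so the knob/pointer are seen
T=vision.read_camera("top");np.savez("t2.npz",**T)
bot.reach([.52,-.02,.30],QK)
W=vision.read_camera("wrist");np.savez("w4.npz",**W);cv2.imwrite("pics/w4.png",W["frame"][:,:,::-1])
cv2.imwrite("pics/t2.png",cv2.resize(T["frame"][115:255,205:310],None,fx=4,fy=4,interpolation=2)[:,:,::-1])
print(get_obs()["time_s"])
E
```

```text
[-48.7, -47.0, 8.4, -1.9, 5.4, 0.4]
[0.0, -46.8, 3.5, -0.1, 8.7, 0.1]
[0.0, -47.6, 1.0, -0.3, 0.7, 0.1]
29.0167
```

View pics/w4.png

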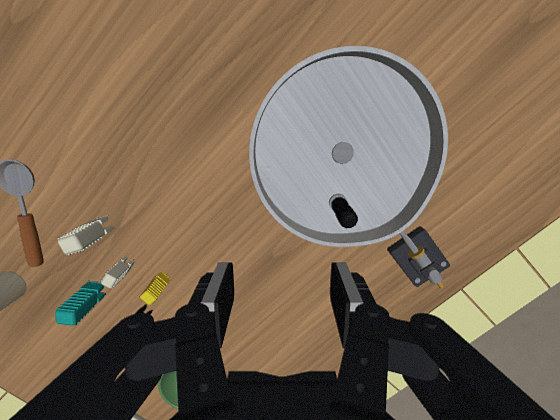

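The tray is released, with the knob at (343,211) and the pointer meeting the rim at about (404,237). I'll check the rim profile, knob angle and gauge line.

```bash
python3 - <<'E'
from h import *
W=dict(np.load("w4.npz"));f=W["frame"];hsv=cv2.cvtColor(f,cv2.COLOR_RGB2HSV)
m=((hsv[...,1]<60)).astype(np.uint8)*255
w=np.zeros_like(m);cv2.circle(w,(349,146),112,255,-1);m&=w
m=cv2.morphologyEx(m,cv2.MORPH_OPEN,np.ones((11,11)))
c=max(cv2.findContours(m,0,1)[0],key=cv2.contourArea)[:,0]
P=np.array([cast(W,u,v,.062)[:2] for u,v in c])
from scipy.optimize import least_squares
s=least_squares(lambda p:np.hypot(*(P-p[:2]).T)-p[2],[.55,0.05,.115],loss="soft_l1",f_scale=.0005);print("axis",s.x)
d=P-s.x[:2];a=np.degrees(np.arctan2(d[:,1],d[:,0]));r=np.hypot(*d.T)
for k in range(-180,180,10):
    q=(a>=k)&(a<k+10)
    if q.any():print(k,(r[q].mean()*1000).round(1),end="; ")
k=((hsv[...,2]<60)).astype(np.uint8)*255;n,l,st,ce=cv2.connectedComponentsWithStats(k)
for i in range(1,n):
    if st[i,4]>40 and 185<ce[i][1]<290 and 320<ce[i][0]<460:
        print("\ndark",st[i],ce[i],cast(W,*ce[i],.02),cast(W,*ce[i],.069))
cv2.imwrite("pics/w4c.png",cv2.resize(f[200:300,320:460],None,fx=5,fy=5,interpolation=2)[:,:,::-1])
E
```

```text
axis [0.55247265 0.05689423 0.11547947]
-180 115.7; -170 115.6; -160 115.6; -150 115.4; -140 115.4; -130 115.4; -120 115.4; -110 115.3; -100 115.4; -90 115.2; -80 115.2; -70 114.9; -60 114.8; -50 114.9; -40 115.5; -30 117.3; -20 119.3; -10 120.7; 0 118.4; 10 116.4; 20 115.2; 30 115.0; 40 114.9; 50 115.0; 60 115.2; 70 115.3; 80 115.5; 90 115.6; 100 115.5; 110 115.5; 120 115.6; 130 115.5; 140 115.4; 150 115.6; 160 115.5; 170 115.6; 
dark [332 197  26  31 506] [344.04545455 212.48616601] [0.61777491 0.00479541 0.02      ] [0.59895863 0.00867321 0.069     ]

dark [407 227  22  13 106] [416.04716981 232.25471698] [0.7122183  0.05757511 0.02      ] [0.68194222 0.0550486  0.069     ]

dark [388 238  22  36 158] [396.89240506 249.17721519] [0.71383025 0.02196107 0.02      ] [0.68335857 0.02375599 0.069     ]

dark [408 257  30  25 141] [421.19858156 268.63120567] [0.76419125 0.02776904 0.02      ] [0.72760875 0.02885922 0.069     ]
```

View pics/w4c.png

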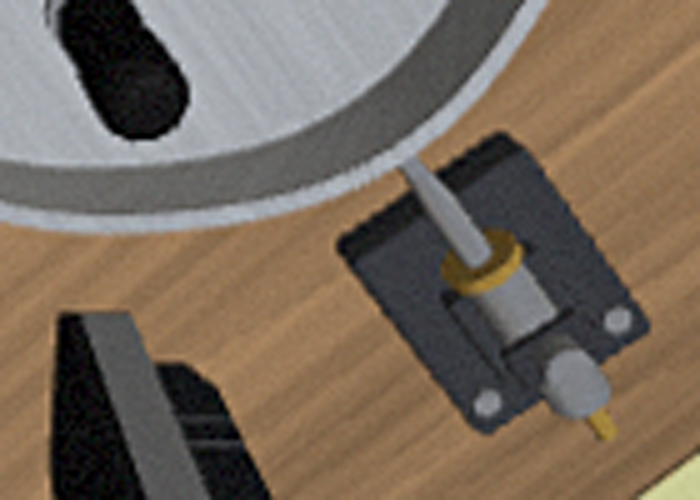

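```bash
python3 - <<'E'
from h import *
W=dict(np.load("w4.npz"));g=lambda u,v,z:cast(W,320+u/5,200+v/5,z)[:2]
A=np.array([.5522,.0571])
b1,b2=g(619,320,.021),g(487,403,.021);print(b1,b2)
d=b2-b1;print("normal dir",np.degrees(np.arctan2(d[0],-d[1])))
mid=(b1+b2)/2;e=mid-A;print("bolt mid from axis",np.degrees(np.arctan2(e[1],e[0])),np.hypot(*e))
for n,u,v,z in(("ptr@rim",413,165,.034),("ptr@collar",478,250,.034),("screw",578,372,.057)):
    e=g(u,v,z)-A;print(n,g(u,v,z),np.degrees(np.arctan2(e[1],e[0])),np.hypot(*e))
E
```

```text
[0.78073268 0.05586106] [0.77565837 0.01164109]
normal dir -6.546135941335984
bolt mid from axis -5.89863525753804 0.22719848041864582
ptr@rim [0.69141948 0.04313907] -5.7264773601456405 0.1399177348782691
ptr@collar [0.72460251 0.04018601] -5.603219406398201 0.17323022019569634
screw [0.75741123 0.03708604] -5.570360404452393 0.20618488905952642
```

The pointer direction measures about -6° from several features, and the rim's bend is centred at about -7°, so the high spot is at the pointer. Now the clip: I'll hover, check, and grasp.

```bash
python3 - <<'E'
from h import *
hand.move_gripper(.05)
bot.reach([.4512,-.2853,.13],down(np.radians(10.4)))
W=vision.read_camera("wrist");np.savez("w5.npz",**W)
f=W["frame"].copy()
print(proj(W,(.4512,-.2853,.058)),get_obs()["time_s"])
hsv=cv2.cvtColor(f,cv2.COLOR_RGB2HSV)
m=((hsv[...,1]<40)&(hsv[...,2]>120)).astype(np.uint8)*255
p=proj(W,(.4512,-.2853,.058))
n,l,st,ce=cv2.connectedComponentsWithStats(m)
for i in range(1,n):
    if np.hypot(*(ce[i]-p))<60 and st[i,4]>200: print(ce[i],st[i])
cv2.imwrite("pics/w5.png",f[:,:,::-1])
E
```

```text
[279.98946353 234.23538773] 30.5083
[278.69632266 227.94780546] [266 203  26  43 843]
```

View pics/w5.png

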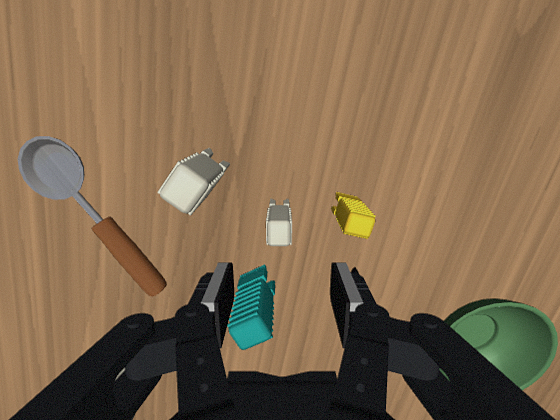

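The clip's two legs are at (272,204) and (287,204), split along the jaw direction, so x lies across the jaws. Its top face is at (279,232), within 2 px of prediction. I'll descend and grip.

```bash
python3 - <<'E'
from h import *
bot.servo_line([.4512,-.2853,.043],velocity=.08)
print(get_obs()["wrist_force"])
hand.move_gripper(.008,strength=35)
o=get_obs();print(o["gripper_width"],o["wrist_force"],o["position"])
bot.servo_line([.4512,-.2853,.20],velocity=.12)
o=get_obs();print(o["gripper_width"],o["wrist_force"],o["time_s"])
W=vision.read_camera("wrist");cv2.imwrite("pics/w6.png",W["frame"][150:,:,::-1])
E
```

```text
[-0.97132476 -0.07694739 -0.2871662 ]
0.015890654300822617 [-1.11439174 -0.34397555  1.2051399 ] [ 0.45139177 -0.28541971  0.04325312]
0.01587382320491987 [0.40905724 0.38320573 0.6205875 ] 33.6
```

View pics/w6.png

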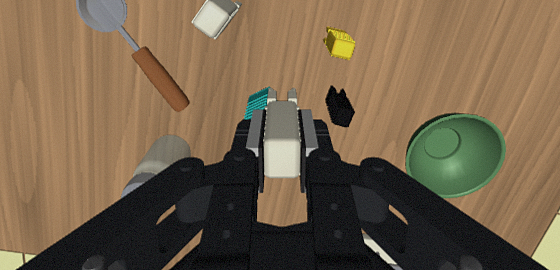

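The clip is held upright between the pads, at an opening of 15.9 mm. I'll move above the rim at the pointer and look along the tangent.

```bash
python3 - <<'E'
from h import *
q=down(np.radians(-6))
bot.reach([.6698,.0447,.18],q)
bot.servo_line([.6698,.0447,.114],velocity=.1)
bot.dwell(.2)
o=get_obs();print(o["position"],o["wrist_force"],o["time_s"])
W=vision.read_camera("wrist");np.savez("w7.npz",**W);cv2.imwrite("pics/w7.png",cv2.resize(W["frame"][200:380,190:370],None,fx=3.3,fy=3.3,interpolation=2)[:,:,::-1])
S=vision.read_camera("scene");np.savez("s7.npz",**S);print(proj(S,(.67,.0447,.062)))
cv2.imwrite("pics/s7.png",cv2.resize(S["frame"][180:290,270:400],None,fx=5,fy=5,interpolation=2)[:,:,::-1])
E
```

```text
[0.67025915 0.0447531  0.11481412] [-0.89407001 -0.44584596 -1.26732279] 36.1333
[326.34506933 228.2193162 ]
```

View pics/w7.png

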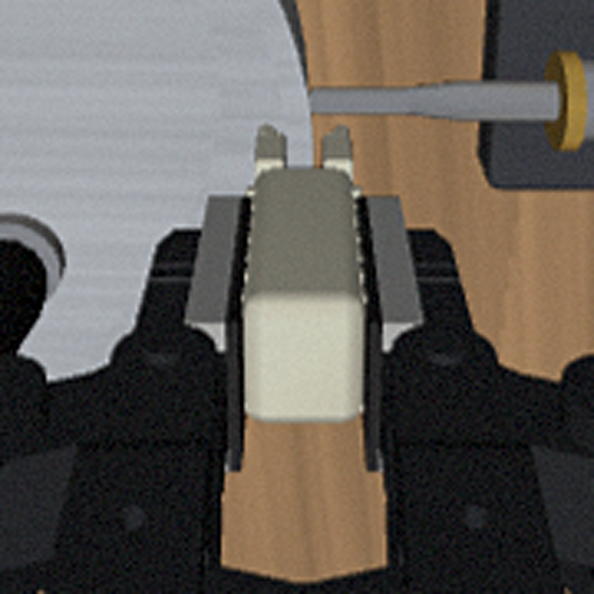

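View pics/s7.png

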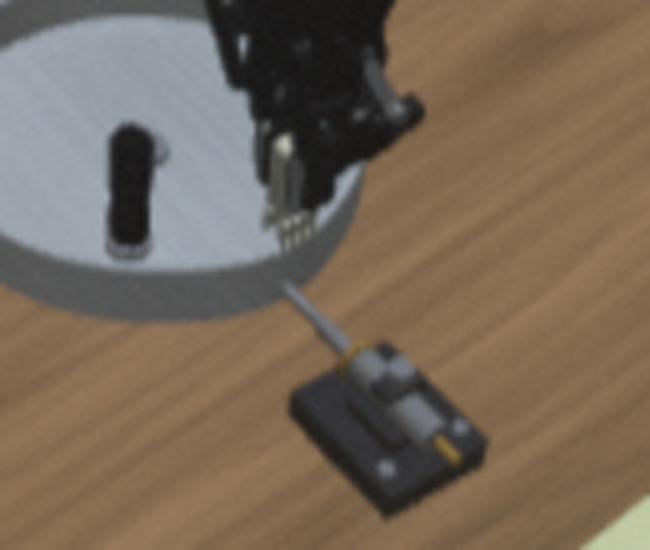

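The legs straddle the rim: slot centre at crop x≈303 against rim mid at ≈302, so within 0.3 mm. Tangentially the pointer lies right by the feet. I'll push down in small force-checked steps.

```bash
python3 - <<'E'
from h import *
z=.114
while z>.0885:
    z-=.0015
    bot.servo_line([.6698,.0447,z],velocity=.02)
    o=get_obs();f=o["wrist_force"];print(round(z,4),o["position"].round(4),f.round(1))
    if f[2]>12 or np.hypot(f[0],f[1])>10: print("stop");break
print(o["time_s"])
W=vision.read_camera("wrist");cv2.imwrite("pics/w8.png",cv2.resize(W["frame"][200:380,190:370],None,fx=3.3,fy=3.3,interpolation=2)[:,:,::-1])
E
```

```text
0.1125 [0.6697 0.0447 0.1125] [-0.9 -0.5  0.4]
0.111 [0.6697 0.0447 0.1108] [-0.1 -0.1 -1.2]
0.1095 [0.6697 0.0447 0.1093] [-0.5  0.1  1.1]
0.108 [0.6697 0.0447 0.1079] [ 0.1 -0.5 -0.9]
0.1065 [0.6697 0.0447 0.1064] [-0.5 -0.  -0.6]
0.105 [0.6697 0.0447 0.1049] [ 1.4 -0.6 -0.6]
0.1035 [0.6697 0.0447 0.1034] [ 0.1 -1.4  0.4]
0.102 [0.6697 0.0447 0.1019] [ 0.4 -0.   0.4]
0.1005 [0.6697 0.0447 0.1004] [-0.7  0.7 -0.7]
0.099 [0.6697 0.0447 0.0989] [-1.   0.1 -0.1]
0.0975 [0.6697 0.0447 0.0974] [ 0.8  0.5 -0.1]
0.096 [0.6697 0.0447 0.0959] [ 0.   0.1 -0.8]
0.0945 [0.6697 0.0447 0.0944] [-0.8  0.2  0.5]
0.093 [0.6697 0.0447 0.0929] [ 0.1 -0.8 -0.5]
0.0915 [0.6698 0.0447 0.0914] [-0.5  0.1 -0.2]
0.09 [0.6697 0.0447 0.0899] [ 1.1 -0.3 -0.8]
0.0885 [0.6701 0.0447 0.0891] [-0.8 -0.1  4.9]
40.4833
```

View pics/w8.png

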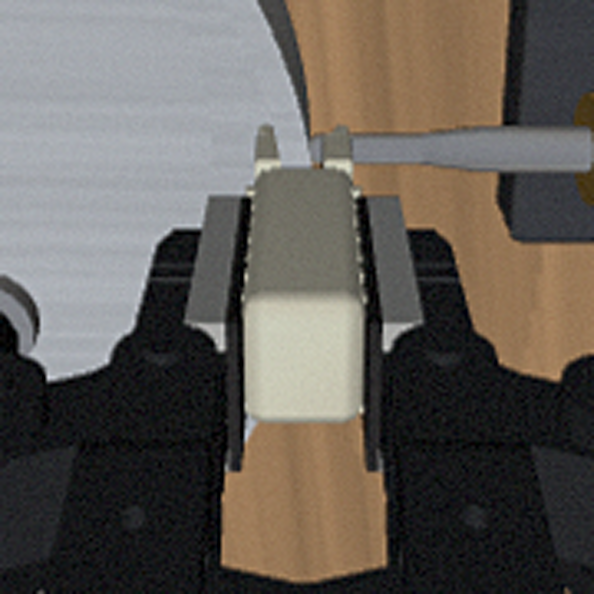

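It seated at TCP z=0.0891 as predicted, with 5 N. I'll release and retreat.

```bash
python3 - <<'E'
from h import *
hand.move_gripper(.036);bot.dwell(.3)
o=get_obs();print(o["wrist_force"],o["gripper_width"])
bot.servo_line([.6698,.0447,.20],velocity=.1)
bot.reach([.60,-.02,.30],QK)
W=vision.read_camera("wrist");np.savez("w9.npz",**W);cv2.imwrite("pics/w9.png",W["frame"][:,:,::-1])
S=vision.read_camera("scene");cv2.imwrite("pics/s9.png",cv2.resize(S["frame"][150:300,230:400],None,fx=4,fy=4,interpolation=2)[:,:,::-1])
np.savez("s9.npz",**S);print(get_obs()["time_s"])
E
```

```text
[-0.23290905 -0.39379129 -0.06662297] 0.036078343641783715
43.475
```

View pics/w9.png

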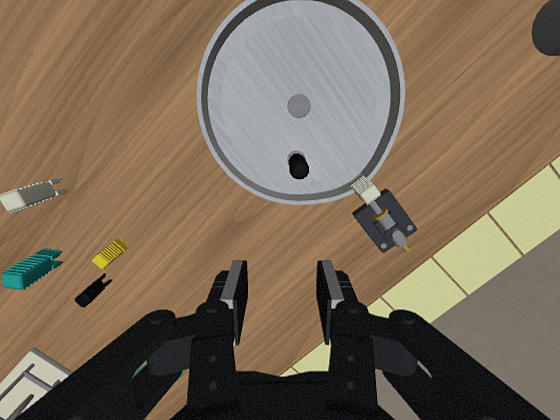

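View pics/s9.png

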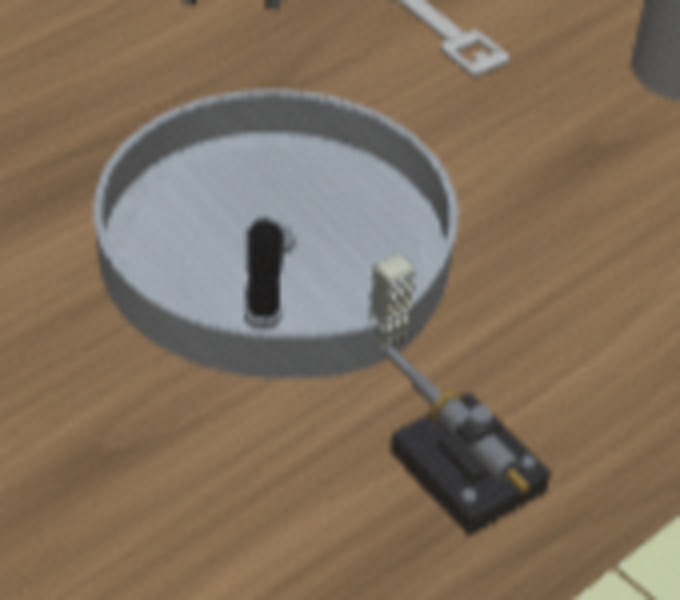

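The clip stands upright on the rim at the pointer, at wrist (366,190) and scene crop (394,300). One numeric check of the clip top and knob angle, then I'll hand in.

```bash
python3 - <<'E'
from h import *
W=dict(np.load("w9.npz"));S=dict(np.load("s9.npz"))
print("clip top",tri([(W,372,196),(S,230+394/4,150+264/4)]).round(4),"expect .670 .045 .104")
h=cv2.cvtColor(W["frame"],cv2.COLOR_RGB2HSV);n,l,st,ce=cv2.connectedComponentsWithStats((h[...,2]<60).astype(np.uint8))
for i in range(1,n):
    if np.hypot(*(ce[i]-[298,165]))<20 and st[i,4]>40:
        e=cast(W,*ce[i],.069)[:2]-[.5522,.0571];print("knob",np.degrees(np.arctan2(e[1],e[0])),np.hypot(*e))
from workcell import hand_in
hand_in();print(get_obs()["time_s"])
E
```

```text
clip top [0.6726 0.045  0.1047] expect .670 .045 .104
knob -46.36222125441779 0.06742963592071627
the job is handed in; nothing more can be done
the job is handed in; nothing more can be done
```

I turned the tray slowly by its knob past the pointer in both directions and left the high spot against the pointer. I then pushed the smaller white clip down onto the rim there and handed the job in at about 43.5 s of the 72 s allowed.

- **High spot:** the drag centred at a knob angle of -46.9° on the forward sweep and -46.5° on the way back. I released the tray at about -47°. Afterwards the camera showed the bend centred at about -7°, with the pointer at about -6°.
- **Clip:** it went on centred and touched down at the expected height with about 5 N on the wrist sensor. In the pictures it stands upright at the pointer. Its measured top is at (0.673, 0.045, 0.105), about 3 mm from the expected (0.670, 0.045, 0.104).
- **Tray after placing the clip:** the knob was still at -46.4°, within measuring error of where I left it.
- **Not checked:** I could not read the pointer force directly, so the 6.6 N requirement rests on these angle agreements. The forces were read after each small step, because reading during motion was not possible. I did not measure whether the other things on the board moved. The arm stayed clear of them except next to the other clips.

Nothing failed. The largest disagreements were that 3 mm at the clip's top and about 1° in the angles.

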